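# Return the bottles to their marked places

## Robot

A 7-joint arm with a two-finger parallel gripper is mounted at the origin on a cart in front of the work surface, level with it; the furniture and walls round the work are solid. World frame = base frame: x ahead of the robot, y to its left, z up, the work surface at z = 0. Lengths are in m, angles in rad, forces in N, time in s.
With the tool pointing down it reaches from about 0.4 to 0.875 m from the base axis. Payload 19.3 kg.
Tool frame: the origin (TCP) lies at the very end of the fingers, on their centre line; the grasp point (between the pads) lies 19 mm behind it; z points along the fingers, y is the line along which they close (so a half turn about z gives the same grasp; the last joint's range is limited). The gripper opens to 85 mm and grips with 20 to 120 N. Pads are 22 mm wide; open, the fingers measure 114 mm over their backs; the gripper's body (76 mm by 85 mm) begins 54 mm behind the grasp point. The pads swing forward as they close: fully open they stand 13 mm farther back than shut.
Start: joints at [1.206, 0.521, -0.036, 1.599, 0.021, 1.021, -0.113], TCP at [0.182, -0.598, 0.194] pointing down, gripper open.
Joint ranges: [-2.91, 2.91], [-0.3, 2.13], [-1.5, 1.42], [0.17, 2.43], [-1.26, 4.41], [0.16, 1.93], [-2.52, 2.52]. Speed limits (rad/s): [1.89, 1.89, 2.39, 2.39, 3.01, 3.01, 3.01].

## Interface

Orientations are given as [roll, pitch, yaw] about the fixed x, y, z axes, in that order (R = Rz(yaw) Ry(pitch) Rx(roll)).
In Python, from workcell import monitor, optics, job_done gives the robot as it stands.
- The arm moves only by the shell command python3 -m handwheel 'ROWS' [FORCE]. ROWS is JSON, a list of rows, each an object of numbers: "dx", "dy", "dz": the shift along the tool's x, y, z in cm; "wx", "wy", "wz": the turn, a rotation vector about the tool's x, y, z in rad; "claw": the opening in per cent of the stroke, from 0 (shut) to 100 (fully open). A call has 1 to 8 rows; each row shifts and turns the commanded pose from where the row before left it, along the tool's axes as they then stand; what a row does not reach is not made up. A row lasts 1/8 s, in which the tool goes at most 62.5 mm and 10.7 degrees, less where a joint would pass 70% of its speed; a pose out of reach is approached as far as the arm can. A call with a gripper value outside its range is refused whole. The fingers move at their own pace and stop on an object; FORCE is the grip in N (left out, the last holds). Time passes only in rows, so rows that do not move let the fingers close. It gives the time, the measured TCP pose, the force, the opening and the grip force at its end, in the units of the state.
- monitor.observe(): the state, without advancing time (a new reading comes with each control period).
- optics.grab_frame(name): name is "scene" or "top"; returns a dict with "frame" (480x640x3 uint8, blue, green, red), "fovy" (degrees; the focal length in pixels is half the picture's height over the tangent of half this angle, whatever the lens; pixels are square), "cx", "cy" (the principal point, pixels), "R" (3x3) and "t" (3): a world point X has camera coordinates R X + t. Camera axes: x right, y down, z forward; pixel columns grow to the right and rows downward; lengths in m; the calibration is good to about 2 mm. A picture is of the moment at which its call begins. There is no depth.
- job_done(): hands the job in; it is judged then, once.
Trained networks look in the newest picture that a camera, given by its name, has taken for a name from the list of things; names that differ only in an ending like _2 or _b are one class to them, and where a whole thing is asked for, a point or a joint stands for the part that bears it (a point fixed in the world has none). Each returns a list of dicts, best first, with "p" (0 to 1); they miss things now and then, are a little off and sometimes report something else, mostly with a low value. They report only what shows in the picture. A call takes as long as a camera call. They do not tell look-alikes from the thing itself.
- optics.masks_of(name, camera): "region" (480x640 bool, what is visible of it) and "rect" ([left, top, width, height] in pixels, round what is visible of it).
The state is a dict: "clock": time; "qpos": joint angles; "qd": joint speeds; "joint_efforts": joint torques, N m; "position": TCP position; "tool_rot": TCP orientation; "force": force on the tool from outside, world axes, zero at the start; "moment": the same for the moment, N m; "grip_width": finger opening in m; "finger_force": force on a finger pad.
Only numpy, scipy, OpenCV 4.12 (cv2) and the standard library are available. Lean on these libraries where they do the work, as an engineer would, in place of code of your own. Each camera call takes 0.05 s, during which the arm holds its last target. There are 200 camera calls.

## Task

Four round containers stand about on the grey board: a wide bottle, a middle-sized bottle, a tall capped tube and a small slim bottle. Stand each one upright and centred on the white disc whose black circle is the size of its own outline, the widest on the largest circle and so on down. Do not knock anything over, and leave the little white crucible and the tiny vial where they stand.

Things in the scene. Friction and masses are not known exactly. Their poses are not given: they have to be found in the camera images.
- media_mid (a point): wide clear glass bottle with a round orange screw cap: body 60 mm across, 118 mm tall in all, cap 40 mm across over the top 24 mm, about 140 g, standing free and upright on the flat grey board (its top 24 mm above the bench). The point is its centre, on the axis half-way up (59 mm above its foot), z up along its axis. Its outline from above is a 60 mm circle.
- buffer_mid (a point): middle-sized clear bottle with a round blue screw cap: body 48 mm across, 109 mm tall in all, cap 42 mm across over the top 17 mm, about 110 g, standing free and upright on the flat grey board (its top 24 mm above the bench). The point is its centre, on the axis half-way up (54.5 mm above its foot), z up along its axis. Its outline from above is a 48 mm circle.
- tube_mid (a point): tall straight plastic tube with a red cap: body 31 mm across, cap 35 mm across over the top 25 mm (its grip rim is widest in the top 13 mm), 128 mm tall in all, about 45 g, standing free and upright on the flat grey board (its top 24 mm above the bench). The point is its centre, on the axis half-way up (64 mm above its foot), z up along its axis. Its outline from above is a 35 mm circle. (The red-capped tubes in the orange rack behind are not meant.)
- sample_mid (a point): small slim bottle with a black cap: body 25 mm across, straight from the foot to about 50 mm up, cap 20 mm across over the top 12 mm, 76 mm tall in all, about 30 g, standing free and upright on the flat grey board (its top 24 mm above the bench). The point is its centre, on the axis half-way up (38 mm above its foot), z up along its axis. Its outline from above is a 25 mm circle.
- disc_64_top (a point): fixed white round plate, 80 mm across and 5 mm thick, lying on the grey board, with a filled black circle of 64 mm (the largest) printed in its middle, the foot of the wide orange-capped bottle with a 2 mm margin. The point is the centre of its top face, z up.
- disc_52_top (a point): fixed white round plate, 80 mm across and 5 mm thick, lying on the grey board, with a filled black circle of 52 mm (the second largest) printed in its middle, the foot of the blue-capped bottle with a 2 mm margin. The point is the centre of its top face, z up.
- disc_39_top (a point): fixed white round plate, 80 mm across and 5 mm thick, lying on the grey board, with a filled black circle of 39 mm (the second smallest) printed in its middle, the foot of the red-capped tube with a 2 mm margin. The point is the centre of its top face, z up.
- disc_29_top (a point): fixed white round plate, 80 mm across and 5 mm thick, lying on the grey board, with a filled black circle of 29 mm (the smallest) printed in its middle, the foot of the small black-capped bottle with a 2 mm margin. The point is the centre of its top face, z up.
- dish_mid (a point): small white porcelain crucible, an open bowl 45 mm across the rim and 21 mm tall, standing loose on the board beside the things; to be left alone. The point is its centre, half-way up.
- vial_mid (a point): tiny vial with a dark cap, 12 mm across and 30 mm tall, standing loose on the board among the things; to be left alone. The point is its centre, half-way up.
Things that resemble listed ones, but are neither listed nor needed, are in the scene too. Leave any red or yellow look-alike of the part that bears media_mid alone. Leave any turquoise or yellow look-alike of the part that bears tube_mid alone.

How it is judged:
At the end, for the whole second after the job is handed in: Each of the four things stands upright (within 0.1 rad), at rest and released on its matching disc, axis within 12 mm of the disc centre, centre height right within 4 mm. Nothing was knocked over; crucible and vial have moved less than 25 mm (horizontal distance between media_mid and disc_64_top below 0.012 m and z of media_mid in the frame of disc_64_top between 0.055 and 0.064 m and angle between each of media_mid, tube_mid, sample_mid, buffer_mid's own z axis and vertical below 0.1 rad and linear speed of each of media, tube, sample, buffer below 0.02 m/s and horizontal distance between tube_mid and disc_39_top below 0.012 m and z of tube_mid in the frame of disc_39_top between 0.06 and 0.069 m and horizontal distance between sample_mid and disc_29_top below 0.012 m and z of sample_mid in the frame of disc_29_top between 0.034 and 0.043 m and horizontal distance between buffer_mid and disc_52_top below 0.012 m and z of buffer_mid in the frame of disc_52_top between 0.0505 and 0.0595 m); the robot touches nothing.
It fails at once if one of the four things is knocked over or laid down (angle between any of media_mid, tube_mid, sample_mid, buffer_mid's own z axis and vertical above 0.7 rad).
It fails at once if the crucible is pushed away or knocked over (distance of dish_mid from where it was at the start of the episode above 0.025 m or angle between dish_mid's own z axis and vertical above 0.7 rad).
It fails at once if the vial is pushed away or knocked over (distance of vial_mid from where it was at the start of the episode above 0.025 m or angle between vial_mid's own z axis and vertical above 0.7 rad).
It also fails if it takes over 96 s, if anything falls off the work surface, if the arm or the gripper's body presses on something with over 40 N, if the wrist force passes 120 N, or if a joint passes its speed limit or range.

## Working session

There is one attempt and no reset: what is moved stays moved. The work goes in short steps, Python scripts to look and compute and a shell command to move; the robot and the scene stay as the last step left them, time stands still between calls to the robot, and variables do not carry over. Pictures are saved under pics/ and viewed, at most 14 in all, crops included, and the job is handed in when it is done.

```bash
mkdir -p pics; cat > h.py <<'E'
import numpy as np, cv2
from workcell import monitor, optics
def grab(n):
    f=optics.grab_frame(n); F=240/np.tan(np.radians(f["fovy"])/2)
    f["K"]=np.array([[F,0,f["cx"]],[0,F,f["cy"]],[0,0,1]]); return f
def ray(f,u,v,z):
    R=np.array(f["R"]);t=np.array(f["t"]);c=-R.T@t
    d=R.T@np.linalg.inv(f["K"])@np.array([u,v,1.]); return c+d*(z-c[2])/d[2]
def proj(f,X):
    p=f["K"]@(np.array(f["R"])@np.array(X)+np.array(f["t"])); return p[:2]/p[2]
E
python3 - <<'E'
from h import *
s=monitor.observe(); print({k:np.round(s[k],3) for k in ("clock","qpos","position","tool_rot","force","grip_width")})
for n in("scene","top"):
    f=grab(n); cv2.imwrite(f"pics/{n}0.png",f["frame"]); print(n,f["fovy"],np.round(f["R"],3).tolist(),np.round(-np.array(f["R"]).T@f["t"],3))
    for k in "media_mid buffer_mid tube_mid sample_mid disc_64_top disc_52_top disc_39_top disc_29_top dish_mid vial_mid".split():
        print(k,[(round(float(m["p"]),2),[int(x) for x in m["rect"]]) for m in optics.masks_of(k,n)[:5]])
E
```

```text
{'clock': np.float64(0.0), 'qpos': array([ 1.206,  0.522, -0.036,  1.6  ,  0.021,  1.021, -0.113]), 'position': array([ 0.181, -0.598,  0.193]), 'tool_rot': array([-3.14 ,  0.   ,  0.295]), 'force': array([-0.424, -0.484,  0.758]), 'grip_width': np.float64(0.085)}
scene 53.332992214313556 [[0.588, -0.809, 0.018], [-0.325, -0.257, -0.91], [0.74, 0.529, -0.414]] [-0.456 -0.838  0.565]
media_mid [(0.83, [341, 203, 28, 46]), (0.67, [349, 259, 30, 60]), (0.65, [302, 248, 14, 10]), (0.63, [307, 246, 27, 55])]
buffer_mid [(0.86, [227, 191, 20, 40]), (0.45, [301, 247, 13, 15])]
tube_mid [(0.71, [270, 222, 16, 54]), (0.59, [303, 190, 17, 46]), (0.58, [419, 270, 25, 59])]
sample_mid [(0.74, [407, 232, 15, 33])]
disc_64_top [(0.48, [261, 217, 25, 6])]
disc_52_top []
disc_39_top [(0.7, [301, 248, 12, 12]), (0.47, [342, 202, 27, 50])]
disc_29_top [(0.46, [255, 233, 18, 12])]
dish_mid [(0.61, [246, 205, 7, 10])]
vial_mid [(0.61, [302, 230, 2, 8])]
top 52.384308079690015 [[-0.029, -0.999, -0.03], [-0.98, 0.035, -0.195], [0.196, 0.024, -0.98]] [ 0.231 -0.238  1.047]
media_mid [(0.95, [335, 182, 28, 38]), (0.91, [410, 282, 37, 34]), (0.59, [361, 283, 27, 33])]
buffer_mid [(0.92, [166, 230, 38, 27])]
tube_mid [(0.8, [296, 283, 18, 17]), (0.73, [477, 269, 36, 22]), (0.73, [283, 224, 9, 5]), (0.69, [272, 184, 20, 31]), (0.2, [335, 181, 32, 38])]
sample_mid [(0.49, [416, 185, 19, 21])]
disc_64_top [(0.82, [201, 188, 40, 37])]
disc_52_top [(0.97, [373, 228, 37, 37]), (0.31, [160, 199, 16, 20])]
disc_39_top [(0.58, [305, 224, 37, 35])]
disc_29_top [(0.78, [230, 230, 36, 39])]
dish_mid [(0.74, [161, 202, 15, 17])]
vial_mid [(0.55, [415, 182, 21, 26])]
```

```bash
python3 - <<'E'
import cv2
a=cv2.imread("pics/top0.png")[150:340,130:530]; cv2.imwrite("pics/topc.png",cv2.resize(a,(800,380),interpolation=2))
a=cv2.imread("pics/scene0.png")[170:350,200:460]; cv2.imwrite("pics/scenec.png",cv2.resize(a,(780,540),interpolation=2))
E
```

```text
(no output)
```

View pics/topc.png

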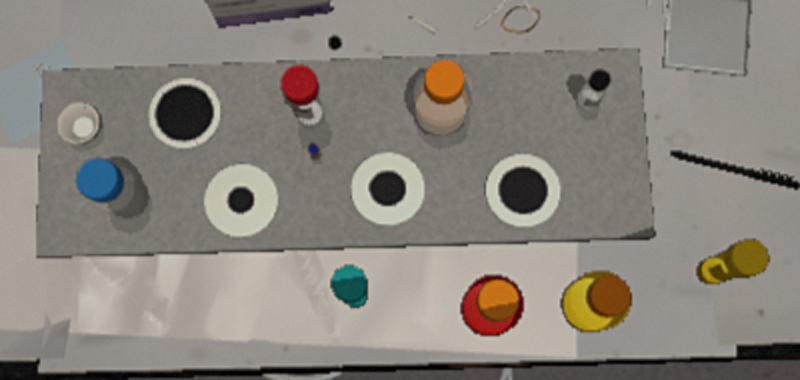

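View pics/scenec.png

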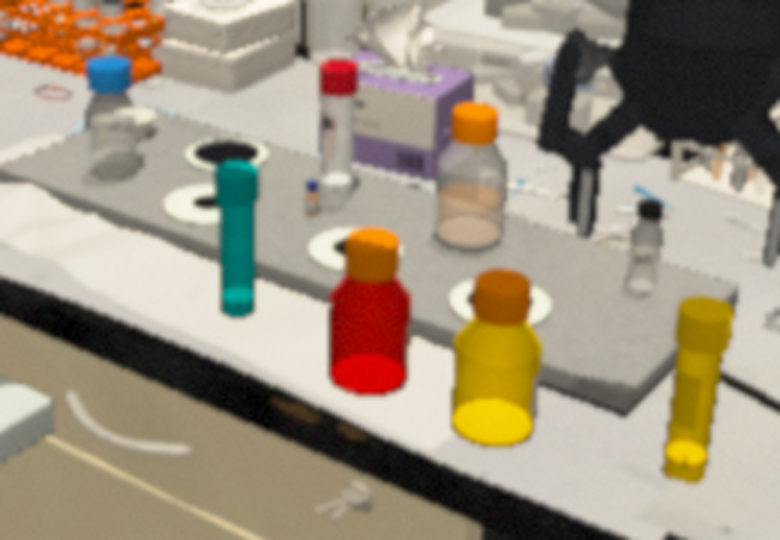

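View pics/top0.png

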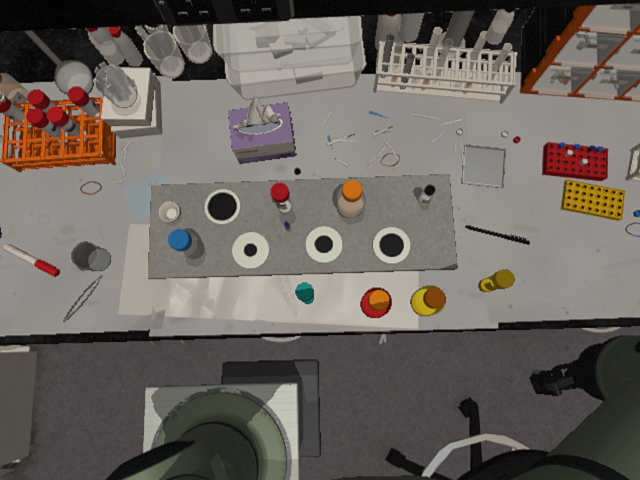

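The top view shows the real things: orange-capped clear bottle (352,190), with red (377,302) and yellow (428,300) look-alikes; red-capped clear tube (280,192), with teal (305,292), yellow (495,280) and rack-tube look-alikes; blue cap (180,239); black cap (429,190). The black circles, largest first, are at (222,206), (391,245), (323,244) and (250,250). The crucible is at (169,212) and the vial at (287,225).

```bash
cat > loc.py <<'E'
from h import *
from scipy.optimize import least_squares
G=np.array([(np.cos(a),np.sin(a)) for a in np.linspace(0,2*np.pi,40)])
def sil(f,X,r,h): # cylinder with top centre X
    P=[proj(f,(X[0]+r*c,X[1]+r*s,X[2]-k)) for k in(0,h) for c,s in G]
    H=cv2.convexHull(np.float32(P)); m=cv2.moments(H); return np.array([m["m10"],m["m01"]])/m["m00"], m["m00"]
def blob(f,col,uv,rad=22):
    im=cv2.resize(f["frame"],None,fx=4,fy=4,interpolation=cv2.INTER_CUBIC)
    h=cv2.cvtColor(im,cv2.COLOR_BGR2HSV).astype(int);H,S,V=h[...,0],h[...,1],h[...,2]
    m={"orange":(H>5)&(H<20)&(S>185)&(V>110),"red":((H<6)|(H>170))&(S>150)&(V>70),"blue":(H>95)&(H<125)&(S>130),"dark":V<62}[col]
    n,L,st,c=cv2.connectedComponentsWithStats(m.astype(np.uint8))
    best=[(np.hypot(*((c[i]-1.5)/4-uv))-0.001*st[i,4],i) for i in range(1,n) if st[i,4]>100]
    i=min(best)[1]; return (c[i]-1.5)/4, st[i,4]/16
def solve(obs,r,h,x0):
    fun=lambda X:np.concatenate([sil(f,X,r,h)[0]-b[0] for f,b in obs])
    s=least_squares(fun,x0); return s.x, s.fun,[round(b[1]/sil(f,s.x,r,h)[1],2) for f,b in obs]
CAPS={"media":("orange",(352,190),.020,.024,.142),"buffer":("blue",(180,239),.021,.017,.133),"tube":("red",(280,192),.0175,.025,.152),"sample":("dark",(429,190),.010,.012,.100)}
DISC={"64":((222,206),.032),"52":((391,245),.026),"39":((323,244),.0195),"29":((250,250),.0145)}
if __name__=="__main__":
    T=grab("top");S=grab("scene")
    for k,(c,uv,r,h,z) in CAPS.items():
        bt=blob(T,c,uv); X0=ray(T,*bt[0],z); bs=blob(S,c,proj(S,X0))
        a=solve([(T,bt)],r,h,X0) if 0 else least_squares(lambda p:sil(T,(p[0],p[1],z),r,h)[0]-bt[0],X0[:2]).x
        b=solve([(T,bt),(S,bs)],r,h,X0)
        print(k,"top-only",np.round(a,4),"two-view",np.round(b[0],4),"res",np.round(b[1],1),b[2],np.round(bs[0]))
    for k,(uv,r) in DISC.items():
        bt=blob(T,"dark",uv);X0=ray(T,*bt[0],.029);bs=blob(S,"dark",proj(S,X0))
        b=solve([(T,bt),(S,bs)],r,.0001,X0); print(k,np.round(X0,4),np.round(b[0],4),np.round(b[1],1),b[2],np.round(bs[0]))
    for n,uv,z in(("dish",(169,212),.035),("vial",(287,225),.05),("teal",(305,286),.1),("redb",(377,298),.1),("yelb",(433,296),.1)): print(n,np.round(ray(T,*uv,z),3))
E
python3 loc.py
```

```text
media top-only [ 0.5215 -0.2857] two-view [ 0.5208 -0.2849  0.1419] res [-0.4  0.3  0.8 -0.1] [np.float64(0.76), np.float64(0.8)] [358. 211.]
buffer top-only [0.4349 0.0532] two-view [0.4356 0.0547 0.1288] res [-0.1  0.1  0.2  0. ] [np.float64(0.91), np.float64(0.89)] [236. 194.]
tube top-only [ 0.5191 -0.145 ] two-view [ 0.519  -0.1449  0.1518] res [-0.   0.1  0.1 -0. ] [np.float64(0.88), np.float64(0.72)] [313. 195.]
sample top-only [ 0.9141 -0.0941] two-view [ 0.6816 -0.0655  0.4059] res [-49.9  10.2  97.7  11. ] [np.float64(111.9), np.float64(481.03)] [228.  74.]
64 [ 0.9608 -0.0842  0.029 ] [ 0.5962 -0.1122  0.4687] [-28.8  35.1  94.6 -12.7] [np.float64(13.19), np.float64(436.48)] [228.  74.]
52 [ 0.9608 -0.0842  0.029 ] [ 0.6135 -0.092   0.4588] [-42.2  28.2  91.9  -9.5] [np.float64(20.92), np.float64(639.68)] [228.  74.]
39 [ 0.9608 -0.0842  0.029 ] [ 0.6249 -0.0929  0.4425] [-38.6  27.4  94.5  -3.1] [np.float64(39.26), np.float64(1018.13)] [228.  74.]
29 [ 0.9608 -0.0842  0.029 ] [ 0.6035 -0.1039  0.463 ] [-34.1  32.6  93.6 -10.7] [np.float64(65.7), np.float64(2013.23)] [228.  74.]
dish [0.517 0.106 0.035]
vial [ 0.475 -0.15   0.05 ]
teal [ 0.339 -0.188  0.1  ]
redb [ 0.312 -0.326  0.1  ]
yelb [ 0.312 -0.434  0.1  ]
```

```bash
sed -i 's/-0.001\*st\[i,4\],i)/,i)/' loc.py; python3 loc.py | grep -v "mid\|dish\|vial\|teal"
```

```text
media top-only [ 0.5215 -0.2857] two-view [ 0.5205 -0.2847  0.1423] res [-0.5  0.5  0.6 -0.2] [np.float64(0.76), np.float64(0.8)] [358. 211.]
buffer top-only [0.4349 0.0532] two-view [0.4359 0.0548 0.1284] res [-0.1  0.   0.2  0.1] [np.float64(0.92), np.float64(0.89)] [236. 194.]
tube top-only [ 0.5191 -0.145 ] two-view [ 0.5191 -0.1449  0.1517] res [-0.   0.1  0.1 -0. ] [np.float64(0.88), np.float64(0.72)] [313. 195.]
sample top-only [ 0.5267 -0.4438] two-view [ 0.5271 -0.4439  0.0987] res [-0.1  0.   0.2 -0. ] [np.float64(0.89), np.float64(0.52)] [416. 240.]
64 [ 0.5277 -0.0073  0.029 ] [ 0.5277 -0.0073  0.029 ] [0.  0.1 0.5 0.1] [np.float64(0.91), np.float64(0.51)] [275. 220.]
52 [ 0.4291 -0.3689  0.029 ] [ 0.4316 -0.3843  0.1385] [ 14.9 -12.8 -21.6  -4.6] [np.float64(0.71), np.float64(0.05)] [398. 233.]
39 [ 0.4361 -0.2255  0.029 ] [ 0.3955 -0.1791  0.0698] [-22.6  16.5  25.3   0.9] [np.float64(0.78), np.float64(0.1)] [269. 237.]
29 [ 0.4291 -0.0686  0.029 ] [ 0.4289 -0.0684  0.0288] [-0.1  0.1  0.3 -0.1] [np.float64(0.81), np.float64(0.21)] [269. 237.]
redb [ 0.312 -0.326  0.1  ]
yelb [ 0.312 -0.434  0.1  ]
```

Both views agree with the heights in the text. Plan: buffer, tube, media, then sample, gripping the caps of the first three and the body of the sample. First I square the tool to the world axes, so dx=+x, dy=-y, dz=-z.

```bash
python3 -m handwheel '[{"wz":0.1475,"claw":100},{"wz":0.1475},{"dx":4,"dy":-4},{"dx":4,"dy":-4},{"dx":4,"dy":-4},{"dx":4,"dy":-4},{"dx":4,"dy":-4},{"dx":4,"dy":-4}]' 60
```

```text
schema error: expected keys dx, dy, dz, wx, wy, wz, claw
```

```bash
python3 -m handwheel '[{"dx":0,"dy":0,"dz":0,"wx":0,"wy":0,"wz":0.1475,"claw":100},{"dx":0,"dy":0,"dz":0,"wx":0,"wy":0,"wz":0.1475,"claw":100},{"dx":4,"dy":-4,"dz":0,"wx":0,"wy":0,"wz":0,"claw":100},{"dx":4,"dy":-4,"dz":0,"wx":0,"wy":0,"wz":0,"claw":100},{"dx":4,"dy":-4,"dz":0,"wx":0,"wy":0,"wz":0,"claw":100},{"dx":4,"dy":-4,"dz":0,"wx":0,"wy":0,"wz":0,"claw":100},{"dx":4,"dy":-4,"dz":0,"wx":0,"wy":0,"wz":0,"claw":100},{"dx":4,"dy":-4,"dz":0,"wx":0,"wy":0,"wz":0,"claw":100}]' 60
```

```text
clock: 2.3
position: [0.4228, -0.3567, 0.1939]
tool_rot: [3.141, -0.0, -0.0]
force: [1.3, -1.2, -0.2]
grip_width: 0.0853
finger_force: 0.0
```

```bash
python3 -m handwheel '[{"dx":0.2,"dy":-5.1,"dz":0,"wx":0,"wy":0,"wz":0,"claw":100},{"dx":0.2,"dy":-5.1,"dz":0,"wx":0,"wy":0,"wz":0,"claw":100},{"dx":0.2,"dy":-5.1,"dz":0,"wx":0,"wy":0,"wz":0,"claw":100},{"dx":0.2,"dy":-5.1,"dz":0,"wx":0,"wy":0,"wz":0,"claw":100},{"dx":0.2,"dy":-5.1,"dz":0,"wx":0,"wy":0,"wz":0,"claw":100},{"dx":0.2,"dy":-5.1,"dz":0,"wx":0,"wy":0,"wz":0,"claw":100},{"dx":0,"dy":-5.1,"dz":0,"wx":0,"wy":0,"wz":0,"claw":100},{"dx":0,"dy":-5.1,"dz":0,"wx":0,"wy":0,"wz":0,"claw":100}]'
python3 -m handwheel '[{"dx":0,"dy":0,"dz":0,"wx":0,"wy":0,"wz":0,"claw":100},{"dx":0,"dy":0,"dz":0,"wx":0,"wy":0,"wz":0,"claw":100}]'
python3 - <<'E'
from h import *
f=grab("top"); cv2.imwrite("pics/b1.png",cv2.resize(f["frame"][170:330,100:320],(770,560)))
E
```

```text
clock: 3.3
position: [0.4337, 0.0515, 0.194]
tool_rot: [-3.142, -0.001, -0.0]
force: [1.3, -0.3, 0.0]
grip_width: 0.0852
finger_force: 0.0
clock: 3.55
position: [0.4337, 0.0496, 0.1937]
tool_rot: [3.141, -0.0, -0.0]
force: [-0.2, -0.6, 0.1]
grip_width: 0.0853
finger_force: 0.0
```

View pics/b1.png

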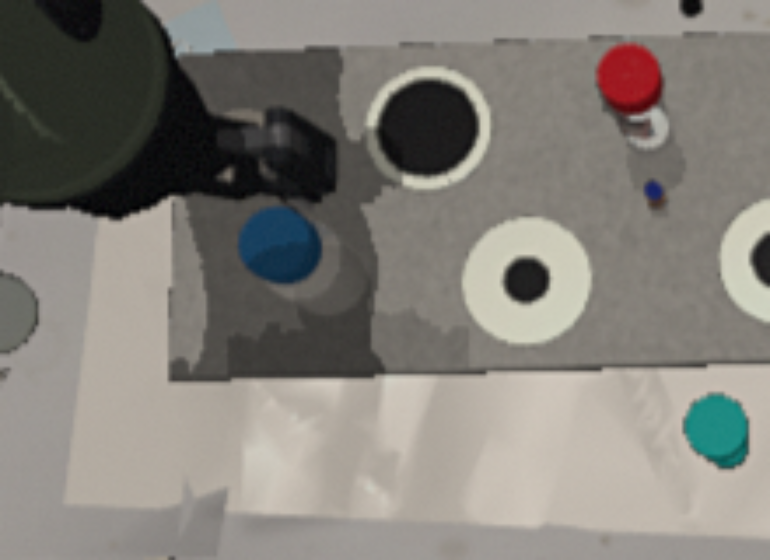

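The top view shows the open right finger at about (186,213) beside the blue cap (180,240), with the left finger hidden by the arm. I'll go down partway and check from the scene camera.

```bash
python3 -m handwheel '[{"dx":0.2,"dy":-0.4,"dz":2,"wx":0,"wy":0,"wz":0,"claw":100},{"dx":0,"dy":0,"dz":2,"wx":0,"wy":0,"wz":0,"claw":100},{"dx":0,"dy":0,"dz":0,"wx":0,"wy":0,"wz":0,"claw":100}]'
python3 - <<'E'
from h import *
f=grab("scene"); im=cv2.resize(f["frame"],None,fx=5,fy=5,interpolation=2)
p=monitor.observe()["position"]
for X in(p,(.4355,.054,.133),(p[0],p[1]-.0425,p[2]+.013),(p[0],p[1]+.0425,p[2]+.013)):
    u=proj(f,X)*5+2; cv2.circle(im,tuple(int(a) for a in u),4,(0,255,0),-1)
cv2.imwrite("pics/b2.png",im[700:1250,850:1500])
E
```

```text
clock: 3.98
position: [0.4351, 0.0528, 0.1529]
tool_rot: [3.141, 0.002, -0.002]
force: [0.9, -0.6, 0.3]
grip_width: 0.0855
finger_force: 0.0
```

View pics/b2.png

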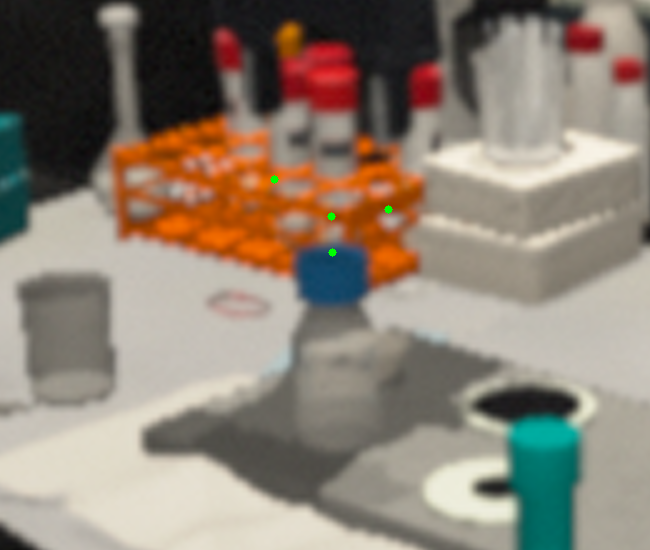

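The cap mark sits on the blue cap, but no gripper shows at the marks, though its shadow does. I need to look at the whole picture.

```bash
python3 - <<'E'
from h import *
f=grab("scene"); t=grab("top")
s=monitor.observe();p=s["position"];print(s["qpos"],p,proj(f,p),proj(t,p),proj(f,(.181,-.598,.193)))
cv2.imwrite("pics/b3.png",np.hstack([cv2.resize(f["frame"],(400,300)),cv2.resize(t["frame"],(400,300))]))
E
```

```text
[-0.05127188  0.29339012 -0.24752945  2.09904792  0.10332405  0.75954848
 -1.93564395] [0.43612051 0.05346157 0.154398  ] [235.97105946 182.63769806] [174.62712956 235.89723384] [420.95441472 280.39787615]
```

View pics/b3.png

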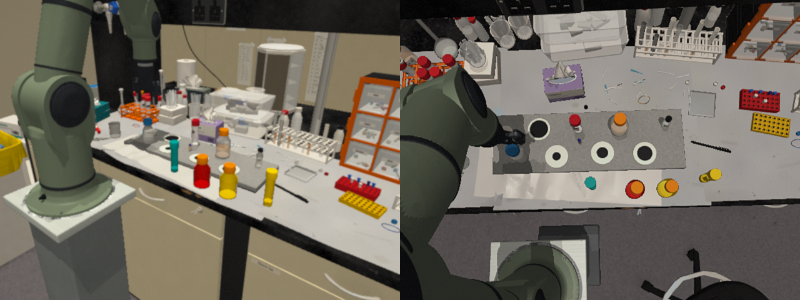

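```bash
python3 - <<'E'
from h import *
f=grab("scene"); t=grab("top")
a=cv2.resize(f["frame"][60:210,180:280],(400,600),interpolation=2)
b=cv2.resize(t["frame"][170:290,120:200],(400,600),interpolation=2)
cv2.imwrite("pics/b4.png",np.hstack([a,b]))
E
```

```text
(no output)
```

View pics/b4.png

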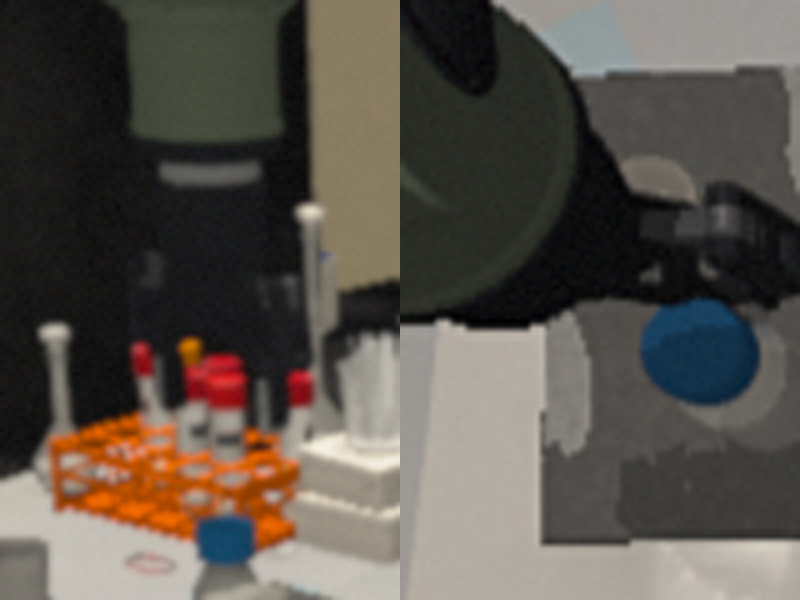

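```bash
python3 - <<'E'
from h import *
f=grab("scene"); b=cv2.imread("pics/scene0.png"); t=grab("top"); tb=cv2.imread("pics/top0.png")
d=cv2.absdiff(f["frame"],b).max(2).astype(int)
for r in range(120,200,3): print(r,"".join("%3d"%x for x in d[r,206:270:2]))
s=monitor.observe();p=s["position"]
for dy in(-.057,-.0425,.0425): print(proj(f,(p[0],p[1]+dy,p[2]+.013)),proj(t,(p[0],p[1]+dy,p[2]+.013)))
g=grab("top")["frame"]; g=cv2.cvtColor(g,cv2.COLOR_BGR2GRAY)
for r in range(200,240,2): print(r,"".join("%4d"%x for x in g[r,160:212:2]))
E
```

```text
120   2  6  3  4  4  6  5  6  8  9  8  5  6  8 11 13 12 12 15  8  8  5  6  3  2  6  6  8  9  8  6 10
123   3  5  1  3  4 11 21  7  4  6  7 13  6  9 13  9 18 14 15  8  6  4  2  6  3  5  8  8  8  7  9  8
126   2  5  3  8 10  5 29 23 10 10 11  7  9 11  8 12 13 13  9 12  3  1  3  5  4  5  7  7  8 11  7  8
129   2  5  2  3 12 21 30 16  5 12 13  5 11  9  9 11  7 11 11 19 13 13 38 52 27  6  8  7  9  9 10 11
132   5  7  6  6  8  8 12  5  2 12 13 12  3  7  8  9 13  7 10 19 23 17 21 42 34  4  7  9 12  7  8  5
135   9  4  4  4  5  2  7  5  6  4  7  6  7 11  8 12 12  9 10  7 20  8 16 34 38 13 10 10  9  5  4  5
138   5  7  2 10  5  2  9 13 15  9  1  9 10  7  7 10  9  5  5  7 11  8 11 17 17 19 10  9  9  6  4  4
141   2  3  3 11 11  5  3  6  4  9  5 17  7 10  9  8  8  8  4  3 12 14 11 15 13 35 21 11  6  3  5  6
144   2  6  5  5  5 10 36 56 90102 37  6  2  6  5  7  5  7 11  5  7 14 16 13 14 33 26  5  2  2  6  4
147   4  2 11  4  9 65165167148129 23  9  6  3  6  2  2  4  8  6  8 12 13 13  5 32 38  8  4  3  5  9
150   7  5  6  6  9 15 63 92112146 43 11 11 10 13 12 11  7  6  8 17 10  9 13 16 27 44  7  
[... 3274 characters left out ...]
20  14  19  17  14  18  70  81  76  79  80  86
228    7  13  11   9  10  10  16  17   7  15   9  12  17  25  24  13  16  13  17  15  77  78  75  79  76 129
230   70  74  70  54  32  21  10  13  32  47  53  50  24  21  25  54  20   9  68  71  82  78  78  76 111 125
232   78  78  79  81  82  79  54  51  58  57  57  56  53  38  63  67  55  68  78  77  78  75  79  81 130 127
234   80  78  77  80  76  61  56  56  56  55  54  54  57  54  34  67  75  78  78  77  81  80  76  80 131 127
236   79  80  78  77  66  56  56  52  44  43  42  43  43  43  39  50  93  93  78  78  77  78  76  76 126 128
238   80  80  79  82  63  55  44  42  41  43  45  42  44  47  35  35 101 104  93  79  77  78  79  75 124 128
```

The scene difference image puts the fingertips at (222,163) and (249,168), about 12 px (35 mm) above where the reported TCP says. I'll go down by what the camera shows and watch the force.

```bash
python3 -m handwheel '[{"dx":0,"dy":0,"dz":1.5,"wx":0,"wy":0,"wz":0,"claw":100},{"dx":0,"dy":0,"dz":1.5,"wx":0,"wy":0,"wz":0,"claw":100},{"dx":0,"dy":0,"dz":1.2,"wx":0,"wy":0,"wz":0,"claw":100},{"dx":0,"dy":0,"dz":0,"wx":0,"wy":0,"wz":0,"claw":100}]'
python3 - <<'E'
from h import *
f=grab("scene"); t=grab("top"); p=monitor.observe()["position"]; print(p)
a=f["frame"][130:240,200:280].copy();b=t["frame"][190:270,130:220]
cv2.imwrite("pics/b5.png",np.hstack([cv2.resize(a,(400,550),interpolation=2),cv2.resize(b,(400,550),interpolation=2)]))
for dy in(-.0425,.0425): print((proj(f,(p[0],p[1]+dy,p[2]))-(200,130))*5)
E
```

```text
clock: 4.88
position: [0.4353, 0.0538, 0.1112]
tool_rot: [3.141, 0.001, -0.0]
force: [-0.1, -0.9, 1.0]
grip_width: 0.0854
finger_force: 0.0
[0.43589211 0.05396551 0.11200687]
[239.34423243 353.22756518]
[127.5709325 320.2797164]
```

View pics/b5.png

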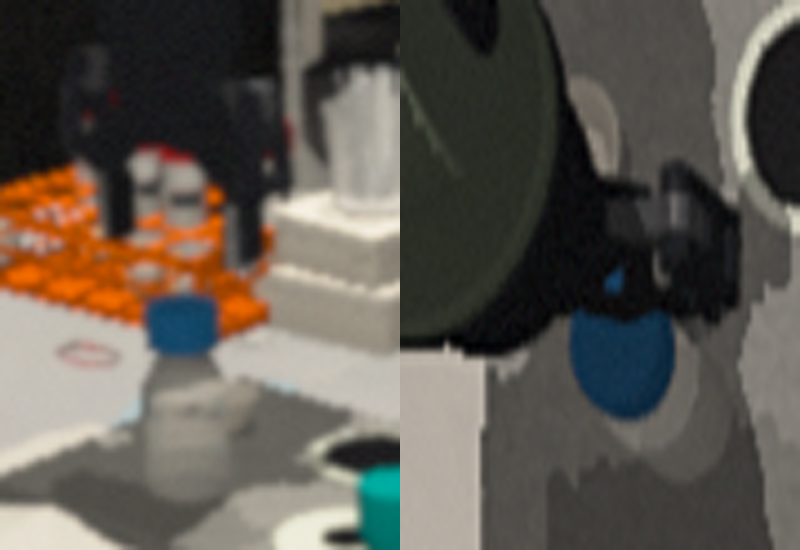

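```bash
python3 -m handwheel '[{"dx":0,"dy":0,"dz":1,"wx":0,"wy":0,"wz":0,"claw":70},{"dx":0,"dy":0,"dz":1,"wx":0,"wy":0,"wz":0,"claw":70},{"dx":0,"dy":0,"dz":0.5,"wx":0,"wy":0,"wz":0,"claw":70},{"dx":0,"dy":0,"dz":0,"wx":0,"wy":0,"wz":0,"claw":70}]'
python3 - <<'E'
from h import *
f=grab("scene"); t=grab("top"); p=monitor.observe()["position"]; print(p)
a=f["frame"][130:240,200:280].copy();b=t["frame"][190:270,130:220]
cv2.imwrite("pics/b6.png",np.hstack([cv2.resize(a,(400,550),interpolation=2),cv2.resize(b,(400,550),interpolation=2)]))
for dy in(-.03,.03): print((proj(f,(p[0],p[1]+dy,p[2]))-(200,130))*5)
E
```

```text
clock: 5.48
position: [0.4354, 0.0539, 0.0863]
tool_rot: [3.141, 0.001, -0.0]
force: [-0.1, -0.3, 0.7]
grip_width: 0.0597
finger_force: 0.0
[0.43577846 0.05395286 0.08676696]
[224.1129771  391.48898948]
[145.79297708 367.39358073]
```

View pics/b6.png

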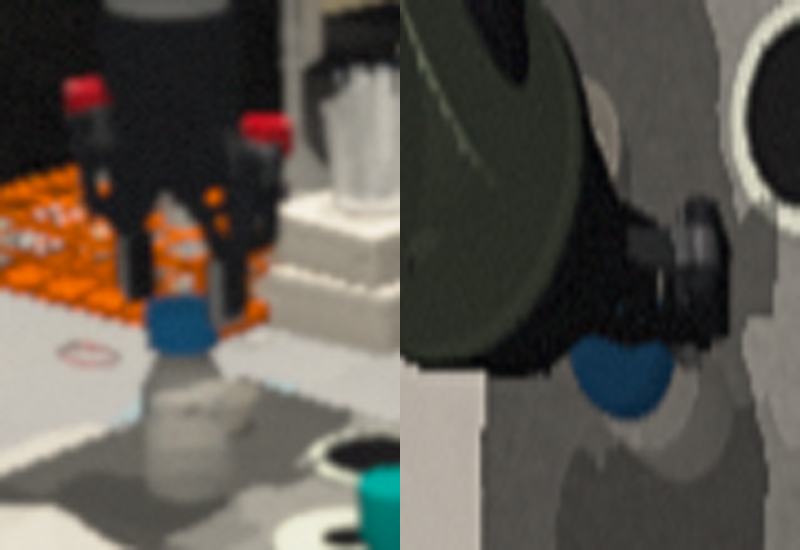

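The fingertips at (133,297) and (228,320) in the crop straddle the cap top, so the real tips are about 42 mm above the reported TCP at this opening. I'll go down 1 cm more and close.

```bash
python3 -m handwheel '[{"dx":0,"dy":0,"dz":0.5,"wx":0,"wy":0,"wz":0,"claw":70},{"dx":0,"dy":0,"dz":0.5,"wx":0,"wy":0,"wz":0,"claw":70},{"dx":0,"dy":0,"dz":0,"wx":0,"wy":0,"wz":0,"claw":55},{"dx":0,"dy":0,"dz":0,"wx":0,"wy":0,"wz":0,"claw":35},{"dx":0,"dy":0,"dz":0,"wx":0,"wy":0,"wz":0,"claw":35},{"dx":0,"dy":0,"dz":0,"wx":0,"wy":0,"wz":0,"claw":35},{"dx":0,"dy":0,"dz":0,"wx":0,"wy":0,"wz":0,"claw":35}]' 60
```

```text
clock: 6.45
position: [0.4359, 0.054, 0.077]
tool_rot: [-3.141, -0.001, -0.0]
force: [0.2, 0.0, 7.5]
grip_width: 0.0388
finger_force: 60.0
```

```bash
python3 -m handwheel '[{"dx":0,"dy":0,"dz":-0.5,"wx":0,"wy":0,"wz":0,"claw":35},{"dx":0,"dy":0,"dz":-1,"wx":0,"wy":0,"wz":0,"claw":35},{"dx":0,"dy":0,"dz":-1.5,"wx":0,"wy":0,"wz":0,"claw":35},{"dx":0,"dy":0,"dz":-1.5,"wx":0,"wy":0,"wz":0,"claw":35},{"dx":0,"dy":0,"dz":-1.5,"wx":0,"wy":0,"wz":0,"claw":35},{"dx":0,"dy":0,"dz":0,"wx":0,"wy":0,"wz":0,"claw":35}]'
python3 - <<'E'
from h import *
f=grab("scene"); t=grab("top"); p=monitor.observe()["position"]; print(p)
a=f["frame"][110:220,200:280].copy();b=t["frame"][190:270,130:220]
cv2.imwrite("pics/b7.png",np.hstack([cv2.resize(a,(400,550),interpolation=2),cv2.resize(b,(400,550),interpolation=2)]))
E
```

```text
clock: 7.2
position: [0.4364, 0.054, 0.1378]
tool_rot: [-3.141, -0.002, -0.0]
force: [-0.8, 0.3, -0.5]
grip_width: 0.039
finger_force: 60.5
[0.43565765 0.0538329  0.13666511]
```

View pics/b7.png

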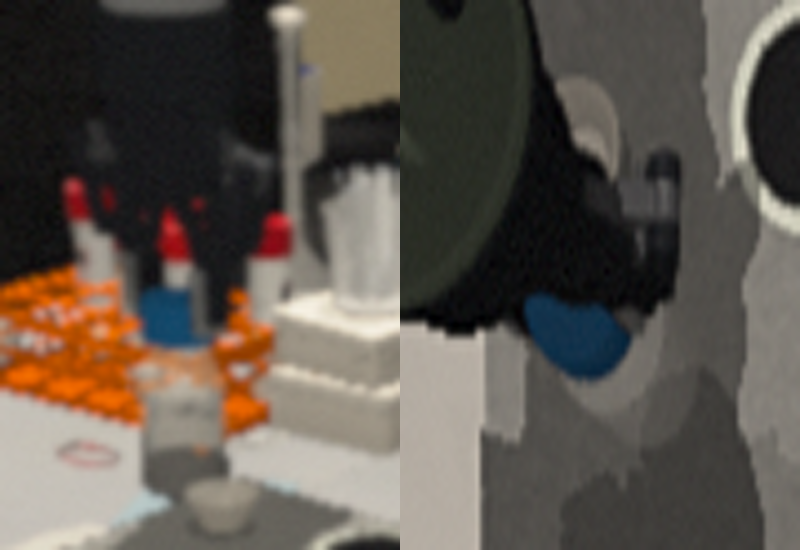

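The bottle hangs upright from the fingers, lifted clear of the board. I'll carry it along the front row to the 52 mm disc, shifting dx -0.65 cm and dy +42.3 cm.

```bash
python3 -m handwheel '[{"dx":0,"dy":2,"dz":0,"wx":0,"wy":0,"wz":0,"claw":35},{"dx":0,"dy":4,"dz":0,"wx":0,"wy":0,"wz":0,"claw":35},{"dx":0,"dy":5,"dz":0,"wx":0,"wy":0,"wz":0,"claw":35},{"dx":0,"dy":5,"dz":0,"wx":0,"wy":0,"wz":0,"claw":35},{"dx":-0.3,"dy":5,"dz":0,"wx":0,"wy":0,"wz":0,"claw":35},{"dx":-0.3,"dy":5,"dz":0,"wx":0,"wy":0,"wz":0,"claw":35},{"dx":0,"dy":5,"dz":0,"wx":0,"wy":0,"wz":0,"claw":35},{"dx":0,"dy":5,"dz":0,"wx":0,"wy":0,"wz":0,"claw":35}]' 60
python3 -m handwheel '[{"dx":0,"dy":4,"dz":0,"wx":0,"wy":0,"wz":0,"claw":35},{"dx":0,"dy":2,"dz":0,"wx":0,"wy":0,"wz":0,"claw":35},{"dx":0,"dy":0.3,"dz":0,"wx":0,"wy":0,"wz":0,"claw":35},{"dx":0,"dy":0,"dz":0,"wx":0,"wy":0,"wz":0,"claw":35},{"dx":0,"dy":0,"dz":0,"wx":0,"wy":0,"wz":0,"claw":35}]'
python3 - <<'E'
from loc import *
T=grab("top");S=grab("scene");p=monitor.observe()["position"];print(p)
bs=blob(S,"blue",proj(S,(p[0],p[1],.19)));bt=blob(T,"blue",proj(T,(p[0],p[1],.19)));print(bs,bt)
print(np.round(ray(T,190,233.6,.176),3))
b=T["frame"][170:290,330:450];cv2.imwrite("pics/b8.png",cv2.resize(b,(480,480),interpolation=2))
E
```

```text
clock: 8.3
position: [0.4291, -0.3076, 0.136]
tool_rot: [-3.141, 0.001, -0.0]
force: [0.1, 0.3, -1.8]
grip_width: 0.039
finger_force: 60.5
clock: 8.93
position: [0.43, -0.3679, 0.1367]
tool_rot: [-3.141, -0.0, 0.001]
force: [0.5, -0.5, -1.1]
grip_width: 0.0391
finger_force: 60.6
[ 0.42987514 -0.36828026  0.13681371]
(array([369.31051345, 209.8555165 ]), np.float64(204.5)) (array([328.56127451, 138.03676471]), np.float64(6.375))
[0.434 0.018 0.176]
```

View pics/b8.png

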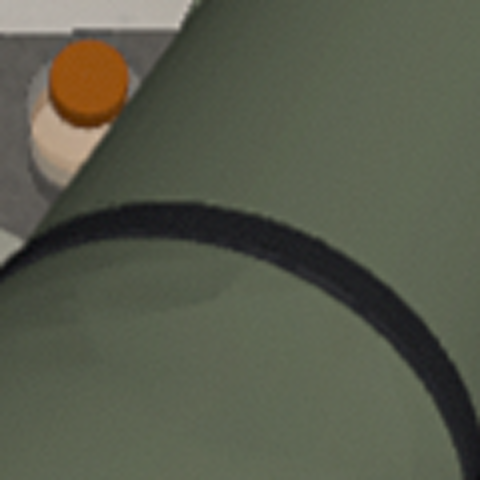

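The arm hides the bottle in the top view, so I'll lower by numbers (reported z down to 0.082), watch the force and check the scene centroid.

```bash
python3 -m handwheel '[{"dx":0,"dy":0,"dz":1.5,"wx":0,"wy":0,"wz":0,"claw":35},{"dx":0,"dy":0,"dz":1.5,"wx":0,"wy":0,"wz":0,"claw":35},{"dx":0,"dy":0,"dz":1.5,"wx":0,"wy":0,"wz":0,"claw":35},{"dx":0,"dy":0,"dz":0.6,"wx":0,"wy":0,"wz":0,"claw":35},{"dx":0,"dy":0,"dz":0.3,"wx":0,"wy":0,"wz":0,"claw":35},{"dx":0,"dy":0,"dz":0,"wx":0,"wy":0,"wz":0,"claw":35}]'
python3 - <<'E'
from loc import *
S=grab("scene");bs=blob(S,"blue",proj(S,(.43,-.369,.13)));print(bs[0],sil(S,(.429,-.369,.138),.021,.017))
E
```

```text
clock: 9.78
position: [0.4297, -0.3692, 0.0828]
tool_rot: [3.142, -0.0, -0.0]
force: [-0.6, 0.8, -0.8]
grip_width: 0.0393
finger_force: 60.6
[367.99015779 232.08682659] (array([369.47501133, 230.83669366]), 236.17601834773086)
```

```bash
python3 -m handwheel '[{"dx":0,"dy":0,"dz":0.1,"wx":0,"wy":0,"wz":0,"claw":35},{"dx":0,"dy":0,"dz":0.1,"wx":0,"wy":0,"wz":0,"claw":35},{"dx":0,"dy":0,"dz":0,"wx":0,"wy":0,"wz":0,"claw":55},{"dx":0,"dy":0,"dz":0,"wx":0,"wy":0,"wz":0,"claw":75},{"dx":0,"dy":0,"dz":0,"wx":0,"wy":0,"wz":0,"claw":100},{"dx":0,"dy":0,"dz":0,"wx":0,"wy":0,"wz":0,"claw":100},{"dx":0,"dy":0,"dz":-2,"wx":0,"wy":0,"wz":0,"claw":100},{"dx":0,"dy":0,"dz":-4,"wx":0,"wy":0,"wz":0,"claw":100}]'
python3 -m handwheel '[{"dx":1.5,"dy":-4.5,"dz":-2,"wx":0,"wy":0,"wz":0,"claw":100},{"dx":1.5,"dy":-4.5,"dz":0,"wx":0,"wy":0,"wz":0,"claw":100},{"dx":1.5,"dy":-4.5,"dz":0,"wx":0,"wy":0,"wz":0,"claw":100},{"dx":1.5,"dy":-4.5,"dz":0,"wx":0,"wy":0,"wz":0,"claw":100},{"dx":1.5,"dy":-4.5,"dz":0,"wx":0,"wy":0,"wz":0,"claw":100},{"dx":1.5,"dy":0,"dz":0,"wx":0,"wy":0,"wz":0,"claw":100},{"dx":0,"dy":0,"dz":0,"wx":0,"wy":0,"wz":0,"claw":100}]'
python3 - <<'E'
from loc import *
T=grab("top");S=grab("scene")
for k,(c,x0,r,h) in {"buffer":("blue",(.429,-.369,.138),.021,.017),"media":("orange",(.521,-.285,.142),.02,.024),"tube":("red",(.519,-.145,.152),.0175,.025)}.items():
    bs=blob(S,c,proj(S,x0));bt=blob(T,c,proj(T,x0)); b=solve([(T,bt),(S,bs)],r,h,x0); print(k,np.round(b[0],4),np.round(b[1],1),b[2])
p=monitor.observe()["position"]
b0=cv2.imread("pics/scene0.png")
y=[int(a) for a in proj(S,p)];print(p,y)
c=cv2.resize(S["frame"][y[1]-70:y[1]+40,y[0]-40:y[0]+40],(400,550),interpolation=2)
yt=[int(a) for a in proj(T,p)];print(yt); d=cv2.resize(T["frame"][yt[1]-60:yt[1]+50,yt[0]-40:yt[0]+40],(400,550),interpolation=2)
cv2.imwrite("pics/c1.png",np.hstack([c,d]))
E
```

```text
clock: 10.82
position: [0.4289, -0.3685, 0.1402]
tool_rot: [-3.14, 0.002, -0.0]
force: [-0.2, -0.4, 0.1]
grip_width: 0.0858
finger_force: 0.0
clock: 11.7
position: [0.5202, -0.1445, 0.1605]
tool_rot: [3.141, -0.0, 0.0]
force: [-0.8, -0.9, -0.9]
grip_width: 0.0854
finger_force: 0.0
buffer [ 0.4298 -0.3686  0.135 ] [-0.2  0.1  0.2 -0.1] [np.float64(0.89), np.float64(0.94)]
media [ 0.5197 -0.2848  0.1419] [-0.3  0.2  0.5 -0. ] [np.float64(0.82), np.float64(0.8)]
tube [ 0.5195 -0.1449  0.1515] [-0.  0.  0. -0.] [np.float64(0.89), np.float64(0.74)]
[ 0.51911065 -0.14528455  0.16046778] [312, 187]
[278, 188]
```

View pics/c1.png

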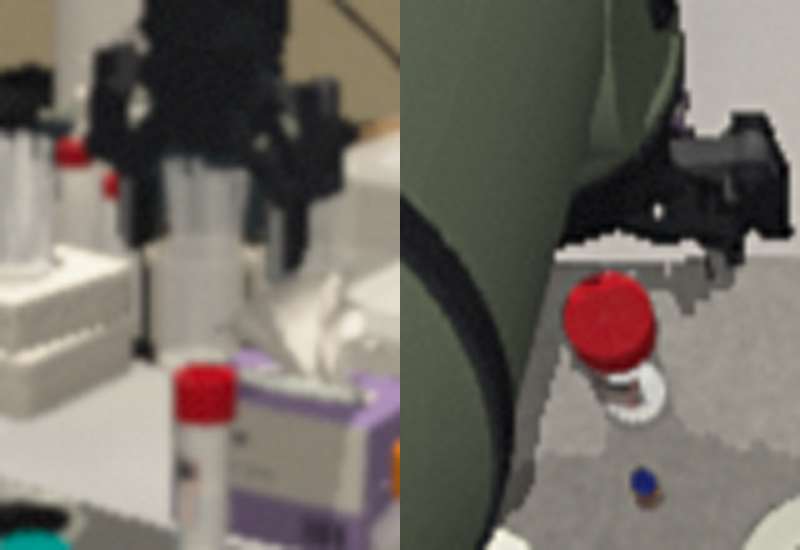

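The buffer stands within 1 mm of the disc centre. The crop shows the open gripper over the red-capped tube, its right fingertip at about (330,172) in the scene and (305,181) from the top. I'll triangulate that tip for the true tool offset.

```bash
python3 - <<'E'
from h import *
T=grab("top");S=grab("scene")
A=[f["K"]@np.c_[np.array(f["R"]),np.array(f["t"])] for f in (S,T)]
X=cv2.triangulatePoints(A[0],A[1],np.array([[330.],[172]]),np.array([[305.],[181]])); X=(X[:3]/X[3]).ravel()
print(X, X-monitor.observe()["position"], proj(S,X),proj(T,X))
E
```

```text
[ 0.51487833 -0.19898441  0.21451066] [-0.00412977 -0.05378112  0.05389514] [329.7126141  172.03800694] [305.30361139 180.75294187]
```

```bash
python3 -m handwheel '[{"dx":-0.2,"dy":0,"dz":2,"wx":0,"wy":0,"wz":0,"claw":75},{"dx":0,"dy":0,"dz":2,"wx":0,"wy":0,"wz":0,"claw":75},{"dx":0,"dy":0,"dz":2,"wx":0,"wy":0,"wz":0,"claw":75},{"dx":0,"dy":0,"dz":1.2,"wx":0,"wy":0,"wz":0,"claw":75},{"dx":0,"dy":0,"dz":0,"wx":0,"wy":0,"wz":0,"claw":55},{"dx":0,"dy":0,"dz":0,"wx":0,"wy":0,"wz":0,"claw":40},{"dx":0,"dy":0,"dz":0,"wx":0,"wy":0,"wz":0,"claw":28},{"dx":0,"dy":0,"dz":0,"wx":0,"wy":0,"wz":0,"claw":28}]' 40
python3 -m handwheel '[{"dx":0,"dy":0,"dz":0,"wx":0,"wy":0,"wz":0,"claw":28},{"dx":0,"dy":0,"dz":0,"wx":0,"wy":0,"wz":0,"claw":28}]'
```

```text
clock: 12.9
position: [0.5182, -0.1442, 0.0895]
tool_rot: [3.141, -0.001, -0.0]
force: [-0.9, -0.2, 7.0]
grip_width: 0.0329
finger_force: 40.0
clock: 13.15
position: [0.5182, -0.1442, 0.0895]
tool_rot: [3.141, -0.001, -0.0]
force: [-0.7, -0.3, 7.1]
grip_width: 0.0328
finger_force: 40.0
```

```bash
python3 -m handwheel '[{"dx":0,"dy":0,"dz":-1,"wx":0,"wy":0,"wz":0,"claw":28},{"dx":0,"dy":0,"dz":-2,"wx":0,"wy":0,"wz":0,"claw":28},{"dx":0,"dy":0,"dz":-2,"wx":0,"wy":0,"wz":0,"claw":28},{"dx":0,"dy":0,"dz":-1,"wx":0,"wy":0,"wz":0,"claw":28},{"dx":0,"dy":0,"dz":0,"wx":0,"wy":0,"wz":0,"claw":28}]'
python3 -m handwheel '[{"dx":-1,"dy":1,"dz":0,"wx":0,"wy":0,"wz":0,"claw":28},{"dx":-2,"dy":2,"dz":0,"wx":0,"wy":0,"wz":0,"claw":28},{"dx":-2,"dy":2,"dz":0,"wx":0,"wy":0,"wz":0,"claw":28},{"dx":-2,"dy":2,"dz":0,"wx":0,"wy":0,"wz":0,"claw":28},{"dx":-1.2,"dy":1,"dz":0,"wx":0,"wy":0,"wz":0,"claw":28},{"dx":0,"dy":0,"dz":0,"wx":0,"wy":0,"wz":0,"claw":28},{"dx":0,"dy":0,"dz":0,"wx":0,"wy":0,"wz":0,"claw":28}]'
python3 - <<'E'
from loc import *
S=grab("scene");p=monitor.observe()["position"]
for z in(.207,.212): print(sil(S,(.436,-.2255,z),.0175,.025))
print(p,blob(S,"red",proj(S,(.436,-.2255,.2))))
E
```

```text
clock: 13.78
position: [0.518, -0.1442, 0.1493]
tool_rot: [3.141, -0.001, -0.0]
force: [-0.2, 0.2, -0.7]
grip_width: 0.0328
finger_force: 39.9
clock: 14.65
position: [0.4362, -0.2234, 0.1486]
tool_rot: [-3.141, -0.0, 0.001]
force: [0.6, 0.5, -0.4]
grip_width: 0.0328
finger_force: 39.9
(array([320.15963334, 189.77043739]), 201.57343454263173)
(array([320.21437051, 187.77217334]), 201.93161294306628)
[ 0.4363697  -0.22335775  0.14862831] (array([317.55642178, 187.87460359]), np.float64(118.25))
```

```bash
python3 -m handwheel '[{"dx":-0.1,"dy":0.2,"dz":1,"wx":0,"wy":0,"wz":0,"claw":28},{"dx":0,"dy":0,"dz":1.5,"wx":0,"wy":0,"wz":0,"claw":28},{"dx":0,"dy":0,"dz":1.5,"wx":0,"wy":0,"wz":0,"claw":28},{"dx":0,"dy":0,"dz":1,"wx":0,"wy":0,"wz":0,"claw":28},{"dx":0,"dy":0,"dz":0.3,"wx":0,"wy":0,"wz":0,"claw":28},{"dx":0,"dy":0,"dz":0.15,"wx":0,"wy":0,"wz":0,"claw":28},{"dx":0,"dy":0,"dz":0,"wx":0,"wy":0,"wz":0,"claw":28}]'
python3 -m handwheel '[{"dx":0,"dy":0,"dz":0,"wx":0,"wy":0,"wz":0,"claw":40},{"dx":0,"dy":0,"dz":0,"wx":0,"wy":0,"wz":0,"claw":55},{"dx":0,"dy":0,"dz":0,"wx":0,"wy":0,"wz":0,"claw":75},{"dx":0,"dy":0,"dz":0,"wx":0,"wy":0,"wz":0,"claw":100},{"dx":0,"dy":0,"dz":0,"wx":0,"wy":0,"wz":0,"claw":100},{"dx":0,"dy":0,"dz":-2,"wx":0,"wy":0,"wz":0,"claw":100},{"dx":0,"dy":0,"dz":-4,"wx":0,"wy":0,"wz":0,"claw":100},{"dx":0,"dy":0,"dz":0,"wx":0,"wy":0,"wz":0,"claw":100}]'
python3 -m handwheel '[{"dx":2,"dy":1.5,"dz":0,"wx":0,"wy":0,"wz":0,"claw":100},{"dx":2,"dy":1.5,"dz":0,"wx":0,"wy":0,"wz":0,"claw":100},{"dx":2,"dy":1.5,"dz":0,"wx":0,"wy":0,"wz":0,"claw":100},{"dx":2,"dy":1,"dz":0,"wx":0,"wy":0,"wz":0,"claw":100},{"dx":0.5,"dy":0.5,"dz":0,"wx":0,"wy":0,"wz":0,"claw":100},{"dx":0,"dy":0,"dz":0,"wx":0,"wy":0,"wz":0,"claw":100}]'
python3 - <<'E'
from loc import *
T=grab("top");S=grab("scene")
for k,(c,x0,r,h) in {"media":("orange",(.521,-.285,.142),.02,.024),"tube":("red",(.436,-.2255,.157),.0175,.025)}.items():
    bs=blob(S,c,proj(S,x0));bt=blob(T,c,proj(T,x0)); b=solve([(T,bt),(S,bs)],r,h,x0); print(k,np.round(b[0],4),np.round(b[1],1),b[2])
print(monitor.observe()["position"])
E
```

```text
clock: 15.58
position: [0.435, -0.2262, 0.0946]
tool_rot: [3.141, -0.001, -0.0]
force: [-1.2, -1.4, -1.1]
grip_width: 0.0324
finger_force: 39.9
clock: 16.58
position: [0.436, -0.2267, 0.1564]
tool_rot: [3.14, -0.004, -0.0]
force: [-0.2, -0.5, -0.0]
grip_width: 0.0852
finger_force: 0.0
clock: 17.32
position: [0.5191, -0.286, 0.1535]
tool_rot: [-3.141, 0.001, -0.0]
force: [0.4, 0.2, 0.6]
grip_width: 0.0855
finger_force: 0.0
media [ 0.2978 -0.3336  0.2163] [  8.7   0.7 -32.8   2.6] [np.float64(0.78), np.float64(0.53)]
tube [ 0.2929 -0.313   0.2212] [ 3.3 -2.2 -4.3  0.3] [np.float64(0.87), np.float64(0.56)]
[ 0.51891968 -0.28582749  0.15397414]
```

```bash
python3 -m handwheel '[{"dx":0,"dy":-0.1,"dz":2,"wx":0,"wy":0,"wz":0,"claw":75},{"dx":0,"dy":0,"dz":2,"wx":0,"wy":0,"wz":0,"claw":75},{"dx":0,"dy":0,"dz":2,"wx":0,"wy":0,"wz":0,"claw":75},{"dx":0,"dy":0,"dz":1,"wx":0,"wy":0,"wz":0,"claw":75},{"dx":0,"dy":0,"dz":0,"wx":0,"wy":0,"wz":0,"claw":60},{"dx":0,"dy":0,"dz":0,"wx":0,"wy":0,"wz":0,"claw":45},{"dx":0,"dy":0,"dz":0,"wx":0,"wy":0,"wz":0,"claw":33},{"dx":0,"dy":0,"dz":0,"wx":0,"wy":0,"wz":0,"claw":33}]' 70
python3 -m handwheel '[{"dx":0,"dy":0,"dz":0,"wx":0,"wy":0,"wz":0,"claw":33},{"dx":0,"dy":0,"dz":0,"wx":0,"wy":0,"wz":0,"claw":33}]'
python3 - <<'E'
from loc import *
S=grab("scene")
print("tube",blob(S,"red",proj(S,(.436,-.2255,.15)))[0],sil(S,(.436,-.2255,.157),.0175,.025)[0])
print("media",blob(S,"orange",proj(S,(.52,-.285,.13)))[0])
E
```

```text
clock: 18.42
position: [0.5201, -0.2852, 0.0853]
tool_rot: [3.141, -0.001, -0.0]
force: [-1.1, 1.0, 4.7]
grip_width: 0.0367
finger_force: 69.7
clock: 18.68
position: [0.5201, -0.2852, 0.0853]
tool_rot: [3.141, -0.001, -0.0]
force: [-1.2, 1.7, 5.3]
grip_width: 0.037
finger_force: 69.7
tube [319.55585969 209.45356853] [319.6230607  209.36021884]
media [356.7669834  210.90317824]
```

```bash
python3 -m handwheel '[{"dx":0,"dy":0,"dz":-1,"wx":0,"wy":0,"wz":0,"claw":33},{"dx":0,"dy":0,"dz":-2,"wx":0,"wy":0,"wz":0,"claw":33},{"dx":0,"dy":0,"dz":-2,"wx":0,"wy":0,"wz":0,"claw":33},{"dx":0,"dy":0,"dz":-1,"wx":0,"wy":0,"wz":0,"claw":33},{"dx":0,"dy":0,"dz":0,"wx":0,"wy":0,"wz":0,"claw":33}]'
python3 -m handwheel '[{"dx":0,"dy":-2,"dz":0,"wx":0,"wy":0,"wz":0,"claw":33},{"dx":0.2,"dy":-4,"dz":0,"wx":0,"wy":0,"wz":0,"claw":33},{"dx":0.2,"dy":-5,"dz":0,"wx":0,"wy":0,"wz":0,"claw":33},{"dx":0.1,"dy":-5,"dz":0,"wx":0,"wy":0,"wz":0,"claw":33},{"dx":0.1,"dy":-5,"dz":0,"wx":0,"wy":0,"wz":0,"claw":33},{"dx":0.1,"dy":-4,"dz":0,"wx":0,"wy":0,"wz":0,"claw":33},{"dx":0,"dy":-2,"dz":0,"wx":0,"wy":0,"wz":0,"claw":33},{"dx":0,"dy":-0.8,"dz":0,"wx":0,"wy":0,"wz":0,"claw":33}]'
python3 -m handwheel '[{"dx":0,"dy":0,"dz":0,"wx":0,"wy":0,"wz":0,"claw":33},{"dx":0,"dy":0,"dz":0,"wx":0,"wy":0,"wz":0,"claw":33}]'
python3 - <<'E'
from loc import *
S=grab("scene");p=monitor.observe()["position"]
print(p,blob(S,"orange",proj(S,(.528,-.007,.19)))[0],sil(S,(.528,-.007,.202),.02,.024)[0])
E
```

```text
clock: 19.35
position: [0.52, -0.2853, 0.145]
tool_rot: [3.141, -0.001, -0.0]
force: [0.8, 0.8, -1.4]
grip_width: 0.0368
finger_force: 70.3
clock: 20.35
position: [0.5261, -0.0052, 0.1437]
tool_rot: [-3.141, 0.001, 0.002]
force: [-0.8, -0.2, -1.6]
grip_width: 0.0367
finger_force: 70.3
clock: 20.6
position: [0.5266, -0.0081, 0.144]
tool_rot: [3.141, 0.0, -0.001]
force: [0.7, 0.3, -1.1]
grip_width: 0.0369
finger_force: 70.3
[ 0.52665273 -0.00811326  0.14411665] [272.64197178 167.59601449] [274.54384246 166.65079539]
```

Good. Lowering from 0.144 to 0.090 and releasing, then off towards the sample.

```bash
python3 -m handwheel '[{"dx":0.1,"dy":-0.1,"dz":1,"wx":0,"wy":0,"wz":0,"claw":33},{"dx":0,"dy":0,"dz":1.5,"wx":0,"wy":0,"wz":0,"claw":33},{"dx":0,"dy":0,"dz":1.5,"wx":0,"wy":0,"wz":0,"claw":33},{"dx":0,"dy":0,"dz":1,"wx":0,"wy":0,"wz":0,"claw":33},{"dx":0,"dy":0,"dz":0.3,"wx":0,"wy":0,"wz":0,"claw":33},{"dx":0,"dy":0,"dz":0.15,"wx":0,"wy":0,"wz":0,"claw":33},{"dx":0,"dy":0,"dz":0,"wx":0,"wy":0,"wz":0,"claw":33}]'
python3 -m handwheel '[{"dx":0,"dy":0,"dz":0,"wx":0,"wy":0,"wz":0,"claw":45},{"dx":0,"dy":0,"dz":0,"wx":0,"wy":0,"wz":0,"claw":60},{"dx":0,"dy":0,"dz":0,"wx":0,"wy":0,"wz":0,"claw":80},{"dx":0,"dy":0,"dz":0,"wx":0,"wy":0,"wz":0,"claw":100},{"dx":0,"dy":0,"dz":0,"wx":0,"wy":0,"wz":0,"claw":100},{"dx":0,"dy":0,"dz":-2,"wx":0,"wy":0,"wz":0,"claw":100},{"dx":0,"dy":0,"dz":-4,"wx":0,"wy":0,"wz":0,"claw":100},{"dx":0,"dy":0,"dz":0,"wx":0,"wy":0,"wz":0,"claw":100}]'
python3 -m handwheel '[{"dx":0,"dy":5.4,"dz":0,"wx":0,"wy":0,"wz":0,"claw":100},{"dx":0,"dy":5.4,"dz":0,"wx":0,"wy":0,"wz":0,"claw":100},{"dx":0,"dy":5.4,"dz":0,"wx":0,"wy":0,"wz":0,"claw":100},{"dx":0,"dy":5.4,"dz":0,"wx":0,"wy":0,"wz":0,"claw":100},{"dx":0,"dy":5.4,"dz":0,"wx":0,"wy":0,"wz":0,"claw":100},{"dx":0,"dy":5.4,"dz":0,"wx":0,"wy":0,"wz":0,"claw":100},{"dx":0,"dy":5.4,"dz":0,"wx":0,"wy":0,"wz":0,"claw":100},{"dx":0,"dy":5.4,"dz":0,"wx":0,"wy":0,"wz":0,"claw":100}]'
python3 -m handwheel '[{"dx":0,"dy":0.4,"dz":0,"wx":0,"wy":0,"wz":0,"claw":100},{"dx":0,"dy":0,"dz":0,"wx":0,"wy":0,"wz":0,"claw":100}]'
python3 - <<'E'
from loc import *
T=grab("top");S=grab("scene")
for k,(c,x0,r,h) in {"media":("orange",(.528,-.007,.147),.02,.024),"tube":("red",(.436,-.2255,.157),.0175,.025),"sample":("dark",(.527,-.444,.1),.01,.012)}.items():
    bs=blob(S,c,proj(S,x0));bt=blob(T,c,proj(T,x0)); b=solve([(T,bt),(S,bs)],r,h,x0); print(k,np.round(b[0],4),np.round(b[1],1),b[2],bs[0]-sil(S,x0,r,h)[0])
print(monitor.observe()["position"])
E
```

```text
clock: 21.52
position: [0.5281, -0.0061, 0.0904]
tool_rot: [-3.142, -0.001, -0.0]
force: [-2.8, 0.4, 5.9]
grip_width: 0.0367
finger_force: 71.1
clock: 22.52
position: [0.5292, -0.0061, 0.1521]
tool_rot: [-3.141, -0.004, -0.0]
force: [0.1, 0.8, -0.9]
grip_width: 0.0854
finger_force: 0.0
clock: 23.52
position: [0.5272, -0.4397, 0.1489]
tool_rot: [-3.141, 0.001, -0.0]
force: [0.7, -0.0, -0.2]
grip_width: 0.0854
finger_force: 0.0
clock: 23.78
position: [0.5274, -0.4417, 0.1487]
tool_rot: [-3.141, 0.001, -0.0]
force: [1.1, -0.1, -0.3]
grip_width: 0.0854
finger_force: 0.0
media [ 0.5279 -0.006   0.1466] [-0.  0.  0.  0.] [np.float64(0.82), np.float64(0.79)] [-0.35065962  0.06619031]
tube [ 0.3829 -0.5261  0.2882] [-65.3  76.9 115.4 -20.8] [np.float64(3.26), np.float64(0.44)] [0.03069259 0.29353445]
sample [ 0.5599 -0.4936  0.1056] [-7.7  9.4 25.9 -1.8] [np.float64(16.04), np.float64(0.54)] [-0.24281183  0.54178671]
[ 0.52804572 -0.44067685  0.14938718]
```

```bash
python3 -m handwheel '[{"dx":0,"dy":0.3,"dz":3,"wx":0,"wy":0,"wz":0,"claw":75},{"dx":0,"dy":0,"dz":3,"wx":0,"wy":0,"wz":0,"claw":75},{"dx":0,"dy":0,"dz":3,"wx":0,"wy":0,"wz":0,"claw":75},{"dx":0,"dy":0,"dz":2,"wx":0,"wy":0,"wz":0,"claw":75},{"dx":0,"dy":0,"dz":1,"wx":0,"wy":0,"wz":0,"claw":75},{"dx":0,"dy":0,"dz":0,"wx":0,"wy":0,"wz":0,"claw":75}]' 30
python3 - <<'E'
from h import *
S=grab("scene");p=monitor.observe()["position"];print(p)
cv2.imwrite("pics/s1.png",cv2.resize(S["frame"][190:300,370:460],(540,600),interpolation=2))
E
```

```text
clock: 24.62
position: [0.5277, -0.4449, 0.0297]
tool_rot: [-3.141, 0.0, 0.0]
force: [-0.3, -0.0, 0.7]
grip_width: 0.064
finger_force: 0.0
[ 0.52795629 -0.44523266  0.03032817]
```

View pics/s1.png

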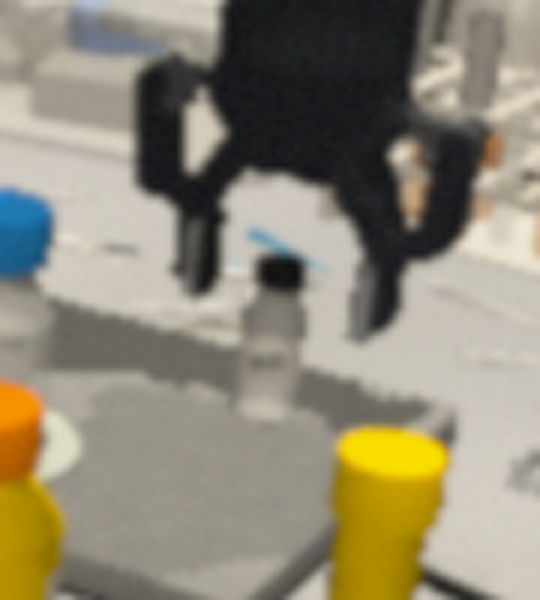

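The tips at (200,290) and (370,335) in the crop straddle the small bottle just below its cap, with the palm well clear. I'll go down 2.5 cm more and close gently.

```bash
python3 -m handwheel '[{"dx":0,"dy":0,"dz":1,"wx":0,"wy":0,"wz":0,"claw":75},{"dx":0,"dy":0,"dz":1,"wx":0,"wy":0,"wz":0,"claw":65},{"dx":0,"dy":0,"dz":0.5,"wx":0,"wy":0,"wz":0,"claw":55},{"dx":0,"dy":0,"dz":0,"wx":0,"wy":0,"wz":0,"claw":45},{"dx":0,"dy":0,"dz":0,"wx":0,"wy":0,"wz":0,"claw":35},{"dx":0,"dy":0,"dz":0,"wx":0,"wy":0,"wz":0,"claw":25},{"dx":0,"dy":0,"dz":0,"wx":0,"wy":0,"wz":0,"claw":18},{"dx":0,"dy":0,"dz":0,"wx":0,"wy":0,"wz":0,"claw":18}]' 30
python3 -m handwheel '[{"dx":0,"dy":0,"dz":0,"wx":0,"wy":0,"wz":0,"claw":18},{"dx":0,"dy":0,"dz":0,"wx":0,"wy":0,"wz":0,"claw":18}]'
```

```text
clock: 25.68
position: [0.5278, -0.4453, 0.0051]
tool_rot: [3.141, -0.0, -0.0]
force: [-0.8, 0.6, 4.6]
grip_width: 0.0237
finger_force: 29.6
clock: 25.92
position: [0.5278, -0.4453, 0.005]
tool_rot: [3.141, -0.0, -0.0]
force: [0.4, -0.1, 5.9]
grip_width: 0.0237
finger_force: 29.8
```

```bash
python3 -m handwheel '[{"dx":0,"dy":0,"dz":-1,"wx":0,"wy":0,"wz":0,"claw":18},{"dx":0,"dy":0,"dz":-2,"wx":0,"wy":0,"wz":0,"claw":18},{"dx":0,"dy":0,"dz":-3,"wx":0,"wy":0,"wz":0,"claw":18},{"dx":0,"dy":0,"dz":-3,"wx":0,"wy":0,"wz":0,"claw":18},{"dx":0,"dy":0,"dz":-3,"wx":0,"wy":0,"wz":0,"claw":18},{"dx":0,"dy":0,"dz":-2,"wx":0,"wy":0,"wz":0,"claw":18},{"dx":0,"dy":0,"dz":-1,"wx":0,"wy":0,"wz":0,"claw":18},{"dx":0,"dy":0,"dz":0,"wx":0,"wy":0,"wz":0,"claw":18}]'
python3 -m handwheel '[{"dx":-0.8,"dy":-3,"dz":0,"wx":0,"wy":0,"wz":0,"claw":18},{"dx":-1.3,"dy":-5,"dz":0,"wx":0,"wy":0,"wz":0,"claw":18},{"dx":-1.3,"dy":-5,"dz":0,"wx":0,"wy":0,"wz":0,"claw":18},{"dx":-1.3,"dy":-5,"dz":0,"wx":0,"wy":0,"wz":0,"claw":18},{"dx":-1.3,"dy":-5,"dz":0,"wx":0,"wy":0,"wz":0,"claw":18},{"dx":-1.3,"dy":-5,"dz":0,"wx":0,"wy":0,"wz":0,"claw":18},{"dx":-1.3,"dy":-5,"dz":0,"wx":0,"wy":0,"wz":0,"claw":18},{"dx":-0.8,"dy":-3,"dz":0,"wx":0,"wy":0,"wz":0,"claw":18}]'
python3 -m handwheel '[{"dx":-0.4,"dy":-1.7,"dz":0,"wx":0,"wy":0,"wz":0,"claw":18},{"dx":0,"dy":0,"dz":0,"wx":0,"wy":0,"wz":0,"claw":18},{"dx":0,"dy":0,"dz":0,"wx":0,"wy":0,"wz":0,"claw":18}]'
```

```text
clock: 26.92
position: [0.5277, -0.4452, 0.1549]
tool_rot: [3.141, -0.0, -0.0]
force: [-0.6, 0.6, -0.2]
grip_width: 0.0239
finger_force: 29.5
clock: 27.92
position: [0.4325, -0.0829, 0.154]
tool_rot: [-3.141, 0.001, 0.002]
force: [0.8, -1.0, -0.3]
grip_width: 0.0237
finger_force: 29.5
clock: 28.3
position: [0.4296, -0.0687, 0.1543]
tool_rot: [3.142, 0.001, -0.001]
force: [0.6, -0.2, -0.0]
grip_width: 0.0239
finger_force: 29.5
```

```bash
python3 -m handwheel '[{"dx":0,"dy":0,"dz":3,"wx":0,"wy":0,"wz":0,"claw":18},{"dx":0,"dy":0,"dz":3,"wx":0,"wy":0,"wz":0,"claw":18},{"dx":0,"dy":0,"dz":3,"wx":0,"wy":0,"wz":0,"claw":18},{"dx":0,"dy":0,"dz":2.5,"wx":0,"wy":0,"wz":0,"claw":18},{"dx":0,"dy":0,"dz":2,"wx":0,"wy":0,"wz":0,"claw":18},{"dx":0,"dy":0,"dz":0.6,"wx":0,"wy":0,"wz":0,"claw":18},{"dx":0,"dy":0,"dz":0.3,"wx":0,"wy":0,"wz":0,"claw":18},{"dx":0,"dy":0,"dz":0,"wx":0,"wy":0,"wz":0,"claw":18}]'
python3 -m handwheel '[{"dx":0,"dy":0,"dz":0,"wx":0,"wy":0,"wz":0,"claw":18}]'
```

```text
clock: 29.3
position: [0.43, -0.0683, 0.0111]
tool_rot: [3.142, -0.001, -0.0]
force: [0.5, 0.2, -1.3]
grip_width: 0.024
finger_force: 29.5
clock: 29.42
position: [0.43, -0.0682, 0.0112]
tool_rot: [3.142, -0.001, -0.0]
force: [0.1, -0.6, -1.2]
grip_width: 0.0238
finger_force: 29.5
```

```bash
python3 -m handwheel '[{"dx":0,"dy":0,"dz":0.1,"wx":0,"wy":0,"wz":0,"claw":18},{"dx":0,"dy":0,"dz":0,"wx":0,"wy":0,"wz":0,"claw":30},{"dx":0,"dy":0,"dz":0,"wx":0,"wy":0,"wz":0,"claw":45},{"dx":0,"dy":0,"dz":0,"wx":0,"wy":0,"wz":0,"claw":65},{"dx":0,"dy":0,"dz":0,"wx":0,"wy":0,"wz":0,"claw":65},{"dx":0,"dy":0,"dz":-2,"wx":0,"wy":0,"wz":0,"claw":65},{"dx":0,"dy":0,"dz":-4,"wx":0,"wy":0,"wz":0,"claw":65},{"dx":0,"dy":0,"dz":-4,"wx":0,"wy":0,"wz":0,"claw":65}]'
python3 -m handwheel '[{"dx":0,"dy":0,"dz":-4,"wx":0,"wy":0,"wz":0,"claw":65},{"dx":0,"dy":0,"dz":-4,"wx":0,"wy":0,"wz":0,"claw":65},{"dx":0,"dy":5,"dz":0,"wx":0,"wy":0,"wz":0,"claw":65},{"dx":0,"dy":5.5,"dz":0,"wx":0,"wy":0,"wz":0,"claw":65},{"dx":0,"dy":5.5,"dz":0,"wx":0,"wy":0,"wz":0,"claw":65},{"dx":0,"dy":5.5,"dz":0,"wx":0,"wy":0,"wz":0,"claw":65},{"dx":0,"dy":5.5,"dz":0,"wx":0,"wy":0,"wz":0,"claw":65},{"dx":0,"dy":5.5,"dz":0,"wx":0,"wy":0,"wz":0,"claw":65}]'
python3 -m handwheel '[{"dx":0,"dy":5.5,"dz":0,"wx":0,"wy":0,"wz":0,"claw":65},{"dx":0,"dy":5.5,"dz":0,"wx":0,"wy":0,"wz":0,"claw":65},{"dx":-2,"dy":5.5,"dz":0,"wx":0,"wy":0,"wz":0,"claw":65},{"dx":-5,"dy":4,"dz":0,"wx":0,"wy":0,"wz":0,"claw":65},{"dx":-5,"dy":3,"dz":0,"wx":0,"wy":0,"wz":0,"claw":65},{"dx":0,"dy":0,"dz":0,"wx":0,"wy":0,"wz":0,"claw":65}]'
python3 - <<'E'
from loc import *
T=grab("top");S=grab("scene")
for k,(c,x0,r,h) in {"media":("orange",(.528,-.007,.147),.02,.024),"tube":("red",(.436,-.2255,.157),.0175,.025),"buffer":("blue",(.429,-.369,.138),.021,.017),"sample":("dark",(.429,-.0685,.105),.01,.012)}.items():
    bs=blob(S,c,proj(S,x0));bt=blob(T,c,proj(T,x0)); b=solve([(T,bt),(S,bs)],r,h,x0); print(k,np.round(b[0],4),np.round(b[1],1),b[2],"scene-err",bs[0]-sil(S,x0,r,h)[0],"top-err",bt[0]-sil(T,x0,r,h)[0])
cv2.imwrite("pics/end.png",np.hstack([cv2.resize(T["frame"][160:340,140:480],(400,212)),cv2.resize(S["frame"][170:350,200:460],(400,277))[:212]]))
E
```

```text
clock: 30.42
position: [0.4293, -0.068, 0.1107]
tool_rot: [-3.141, 0.001, -0.0]
force: [-0.2, -0.2, 0.7]
grip_width: 0.0554
finger_force: 0.0
clock: 31.42
position: [0.4293, -0.3948, 0.1897]
tool_rot: [-3.141, 0.0, -0.0]
force: [1.2, -0.0, -0.6]
grip_width: 0.0556
finger_force: 0.0
clock: 32.17
position: [0.3049, -0.6299, 0.1893]
tool_rot: [3.141, 0.003, -0.007]
force: [0.2, 0.3, -0.4]
grip_width: 0.0554
finger_force: 0.0
media [ 0.5293 -0.0049  0.146 ] [-0.   0.   0.1  0. ] [np.float64(0.75), np.float64(0.79)] scene-err [-0.36096643  0.07290172] top-err [-0.90906375 -0.48786927]
tube [ 0.4359 -0.2262  0.1572] [-0.1  0.2  0.3 -0. ] [np.float64(0.88), np.float64(0.79)] scene-err [-0.05038628  0.06760794] top-err [ 0.52071892 -0.12557522]
buffer [ 0.43   -0.3688  0.1345] [-0.1  0.1  0.2 -0. ] [np.float64(0.89), np.float64(0.92)] scene-err [-0.22797376  1.28628322] top-err [-0.30383274 -0.18534659]
sample [ 0.4288 -0.0689  0.1043] [-0.2  0.2  0.2 -0. ] [np.float64(0.83), np.float64(0.45)] scene-err [-0.14441031  0.3312847 ] top-err [ 0.4709879  -0.05182691]
```

View pics/end.png

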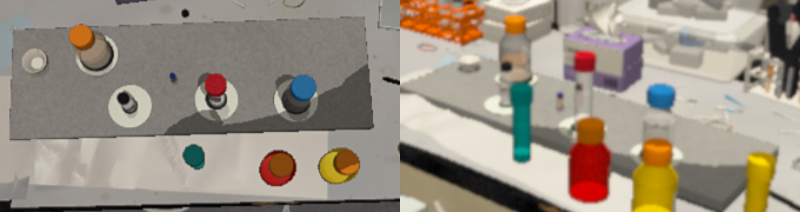

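All four stand upright on their matching discs, within about 3 mm of centre, with the crucible and vial untouched and the arm clear.

```bash
python3 -c "from workcell import job_done; print(job_done())"
```

```text
the job is handed in; nothing more can be done
None
```

All four containers stand upright and released on their matching discs, each within about 3 mm of the centre by my camera measurements; crucible and vial were left where they stood, and the job is handed in at about 32 s (the hand-in returned no verdict).

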